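# Pop the push-push hatch of the fuse box and see it stay open

## Robot

A 6-joint arm with a two-finger parallel gripper is mounted at the origin on the work surface; the furniture and walls round the work are solid. World frame = base frame: x ahead of the robot, y to its left, z up, the work surface at z = 0. Lengths are in m, angles in rad, forces in N, time in s.
With the tool pointing down it reaches from about 0.2 to 0.875 m from the base axis. Payload 3.4 kg.
Tool frame: the origin (TCP) lies midway between the tips of the shut fingers; the grasp point (between the pads) lies 19 mm behind it; y points along the fingers, z is the direction in which the jaws open and shut, and the axes are right-handed (so a half turn about y gives the same grasp; the last joint's range is limited). The gripper opens to 94 mm and grips with 3 to 60 N. Pads are 16 mm wide; open, the fingers measure 119 mm over their backs; the gripper's body (75 mm by 177 mm) begins 78 mm behind the grasp point.
Start: joints at [-1.254, 0.276, 1.505, -0, 1.361, -0.121], TCP at [0.244, -0.521, 0.205] pointing down, gripper open.
Joint ranges: [-2.89, 2.89], [-0.75, 2.08], [0.22, 2.7], [-1.18, 4.32], [0.11, 2.71], [-2.7, 2.7]. Speed limits (rad/s): [2.57, 2.57, 3.14, 3.14, 3.14, 3.14].

## Interface

Orientations are given as a unit quaternion [w, x, y, z].
In Python, from station import arm gives the robot as it stands.
- The arm moves only by the tool drive_tool, never from a script. Its argument "plan" is a list of rows, each a list of 2 entries, a list of its own where there are three numbers: the shift along the tool's x, y, z in cm, then the turn about the tool's y in degrees. A call has 1 to 12 rows; each row is the pose to reach, as a shift and turn from the pose commanded when the call began, along the tool's axes at that moment; what a row does not reach only later rows make up. A row lasts 1/8 s, in which the tool goes at most 62.5 mm and 10.7 degrees, less where a joint would pass 70% of its speed; a pose out of reach is approached as far as the arm can. A call with a gripper value outside its range is refused whole. "gripper" is the finger opening in cm, from 0 to 9.4, set as the call begins (left out, the last holds). The fingers move at their own pace and stop on an object; "newtons" is the grip in N (left out, the last holds). Time passes only in rows, so rows that repeat a pose let the fingers close. It gives the time, the measured TCP pose, the force and the opening at its end, in the units of the state.
- arm.sense(): the state, without advancing time (a new reading comes with each control period).
- arm.grab_frame(name): name is "scene" or "top" or "wrist"; returns the picture (384x512x3 uint8, red, green, blue); there is no depth.
- arm.calibration(name): a dict with "vfov" (degrees; the focal length in pixels is half the picture's height over the tangent of half this angle, whatever the lens; pixels are square), "cx", "cy" (the principal point, pixels), "rvec" (rotation vector, rad) and "tvec" (3), from world to camera coordinates, as OpenCV has them; the wrist camera has in their place "tool_from_camera" (4x4, takes a point from camera to tool coordinates, whose origin is the TCP and whose axes are the tool frame's). Camera axes: x right, y down, z forward; pixel columns grow to the right and rows downward; lengths in m; the calibration is good to about 2 mm. A picture is of the moment at which its call begins: read the wrist's pose just before it. calibration takes no time and is no camera call.
- arm.job_done(): hands the job in, once; it reports no verdict.
Trained networks look in the newest picture that a camera, given by its name, has taken for a name from the list of things; names that differ only in an ending like _2 or _b are one class to them, and where a whole thing is asked for, a point or a joint stands for the part that bears it (a point fixed in the world has none). Each returns a list of dicts, best first, with "p" (0 to 1); they miss things now and then, are a little off and sometimes report something else, mostly with a low value. They report only what shows in the picture. A call takes as long as a camera call.
- arm.search_frame(query, camera): "xy" ([column, row] in pixels, amid what is visible of it).
The state is a dict: "t": time; "qpos": joint angles; "qvel": joint speeds; "tau": joint torques, N m; "tool_pos": TCP position; "orientation": TCP orientation; "ft_force": force on the tool from outside, world axes, zero at the start; "ft_torque": the same for the moment, N m; "grip_width": opening from 0.0 (shut) to 1.0 (fully open).
Only numpy, scipy, OpenCV 4.12 (cv2) and the standard library are available. Lean on these libraries where they do the work, as an engineer would, in place of code of your own. Each camera call takes 0.05 s, during which the arm holds its last target.

## Task

A fuse is to be changed: with the fingertips press the hatch of the flat grey box on the round post (the fuse box) gently all the way in once, at the ribbed end of the hatch, so that its push-push latch lets go; then take the hand clear, let the hatch pop right open by itself, and watch for three seconds that it stays open. Do not push the hatch back down once it has popped, keep the hatch of the tall grey box shut, and do not shift or pick up the carton or the cup.

Things in the scene. Friction and masses are not known exactly. Their poses are not given: they have to be found in the camera images.
- fuse_box: the fuse box: flat grey sheet-steel box on a round 44 mm post, its underside 18 to 70 mm above the worktop, immovable. 110 mm deep (its own x, front face to -x), 66 mm wide (y), 62 mm high. Origin at the centre of its underside, z up. Its aluminium hatch, an inset flap 89 mm from hinge to free end and 54 mm wide between the side walls, fills the top; front wall 44 mm high
- fuse_box_press (a point): point on the top face of the fuse box's hatch, amid three fine raised ribs, 14 mm from the free (front, -x) end of the hatch and half-way across; 60 mm above the box's underside while shut. It moves with the hatch. Press straight down here. Overhead hooks and a gun (0.36 m up and more) hang ahead of the robot and to its left; leaning the hand back 20 degrees to the robot keeps the arm off them
- fuse_box_hinge (a point): middle of the hatch's hinge line, 58 mm above the box's underside, 39 mm behind the middle of the box (at +x of it), 75 mm from the ribs; the hinge line runs along the box's y. Fixed to the box
- fuse_box_hatch (a joint): hatch angle, rad: 0.01 shut and latched (level); -0.13 pressed in to its stop (ribs 10 mm lower); 1.25 fully open, its end then 142 mm above the box's underside, over its rear half. Pressing at the ribs takes about 5 N. Pressed beyond -0.11 and released, the latch lets go and a damped spring opens the hatch in about 2 s. A shorter press leaves it latched; pushing it down again may latch it
- battery_box: the tall grey box, standing straight on the worktop, immovable, of the same plan and build but 92 mm high. Origin at the centre of its underside. Its hatch has a push-push latch too and is to stay shut
- battery_box_hatch (a joint): angle of the tall box's hatch, rad: about 0.01 shut and latched, -0.13 pressed in, 1.25 open
- carton_m4: bystander: small closed cardboard carton, 69 by 100 by 50 mm high; origin at the centre of its underside
- cup_steel: bystander: open steel cup with pins in it, 59 mm across and 64 mm high; origin at the centre of its underside

How it is judged:
By the outcome, as a careful person would: the job done as asked, in the order asked, and still so for the second after the job is handed in, with the robot touching nothing.
It also fails if it takes over 32 s, if anything falls off the work surface, if the arm or the gripper's body presses on something with over 40 N, if the wrist force passes 120 N, or if a joint passes its speed limit or range.

## Working session

There is one attempt and no reset: what is moved stays moved. The work goes in short steps, Python scripts to look and compute and a tool call to move; the robot and the scene stay as the last step left them, time stands still between calls to the robot, and variables do not carry over. Pictures are saved under pics/ and viewed, and the job is handed in when it is done.

Besides the shell and the picture viewer there is one more tool, called by a JSON object that holds its "api" and its "payload". drive_tool: Moves the arm, as the interface text tells. Its arguments: {"type":"object","properties":{"plan":{"type":"array"},"gripper":{"type":"number"},"newtons":{"type":"number"}},"required":["plan"]}

```bash
mkdir -p pics; ls
python3 - <<'E'
from station import arm
import cv2
s=arm.sense();print(s)
for c in("scene","top","wrist"):
    im=arm.grab_frame(c);cv2.imwrite(f"pics/{c}0.png",im[:,:,::-1])
    print(c,arm.calibration(c))
    for q in("fuse_box","fuse_box_press","fuse_box_hinge","battery_box","carton_m4","cup_steel"):
        print(q,[(r["xy"],r["p"]) for r in arm.search_frame(q,c)[:3]])
E
```

```text
pics
{'t': 0.0, 'qpos': array([-1.25400405e+00,  2.76581850e-01,  1.50604589e+00, -2.27045461e-05,
        1.36068907e+00, -1.21012368e-01]), 'qvel': array([ 0.0024147 ,  0.00026911,  0.00122372, -0.00011635,  0.00047849,
        0.00089199]), 'tau': array([-1.17139945e-03, -4.04589021e+01, -2.37230301e+01,  6.98082964e-02,
        3.42835870e-02, -1.47377500e-04]), 'tool_pos': array([ 0.24358793, -0.52027327,  0.20464699]), 'orientation': array([ 0.15348828, -0.15362306,  0.69083795, -0.68962616]), 'ft_force': array([-1.09139035, -0.28483195,  0.68741863]), 'ft_torque': array([ 0.00064585, -0.03529042,  0.04568816]), 'grip_width': 1.0019687150090308}
scene {'vfov': 42.36545640321839, 'cx': 254.31843457013358, 'cy': 193.59366883330088, 'rvec': array([ 1.97266292, -0.89264684,  0.49025251]), 'tvec': array([-0.554044  ,  0.21287075,  0.95493573])}
fuse_box [([232.9, 240.3], 0.74)]
fuse_box_press [([225.4, 231.2], 0.58)]
fuse_box_hinge [([230.6, 240.8], 0.87)]
battery_box [([245.7, 213.8], 0.46)]
carton_m4 [([147.4, 221.7], 0.65)]
cup_steel [([309.4, 262.5], 0.66)]
top {'vfov': 46.51173
[... 234 characters left out ...]
233.4], 0.66), ([259.1, 231.3], 0.64)]
fuse_box_hinge [([258.1, 235.7], 0.72)]
battery_box [([209.4, 153.6], 0.94)]
carton_m4 []
cup_steel [([329.6, 195.4], 0.93)]
wrist {'vfov': 67.90741986675981, 'cx': 254.17576484928222, 'cy': 192.27698446957007, 'tool_from_camera': array([[ 1.25997468e-03,  9.60137446e-01,  2.79525487e-01,
        -8.25601484e-02],
       [-9.45578293e-05, -2.79525593e-01,  9.60138237e-01,
        -1.79692018e-01],
       [ 9.99999202e-01, -1.23618119e-03, -2.61406656e-04,
         4.00869021e-04],
       [ 0.00000000e+00,  0.00000000e+00,  0.00000000e+00,
         1.00000000e+00]])}
fuse_box []
fuse_box_press []
fuse_box_hinge []
battery_box []
carton_m4 []
cup_steel []
```

View pics/scene0.png

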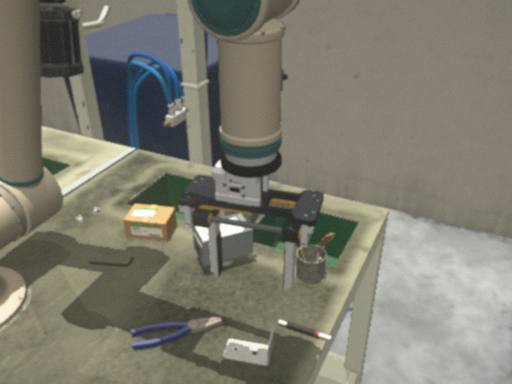

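View pics/top0.png

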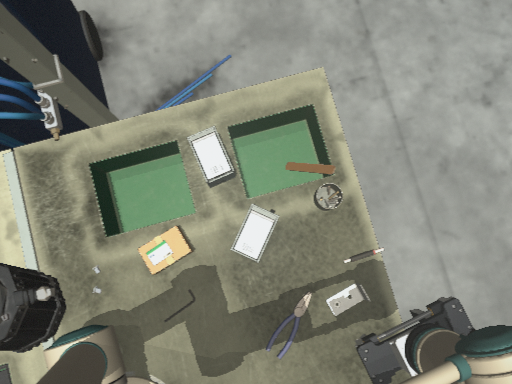

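Run:
```python
import cv2
a=cv2.imread("pics/top0.png")[130:290,160:380];cv2.imwrite("pics/topz.png",cv2.resize(a,None,fx=3.5,fy=3.5,interpolation=cv2.INTER_CUBIC))
a=cv2.imread("pics/scene0.png")[160:310,120:340];cv2.imwrite("pics/scz.png",cv2.resize(a,None,fx=3.5,fy=3.5,interpolation=cv2.INTER_CUBIC))
```

```text
(no output)
```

View pics/topz.png

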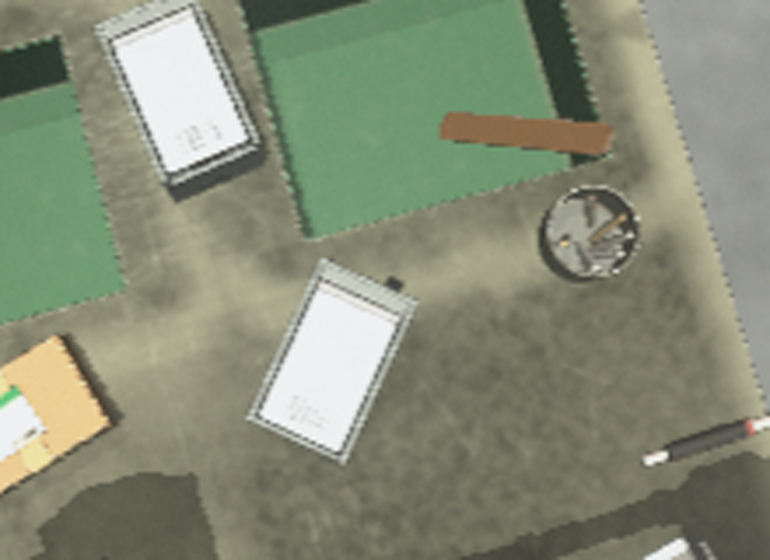

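View pics/scz.png

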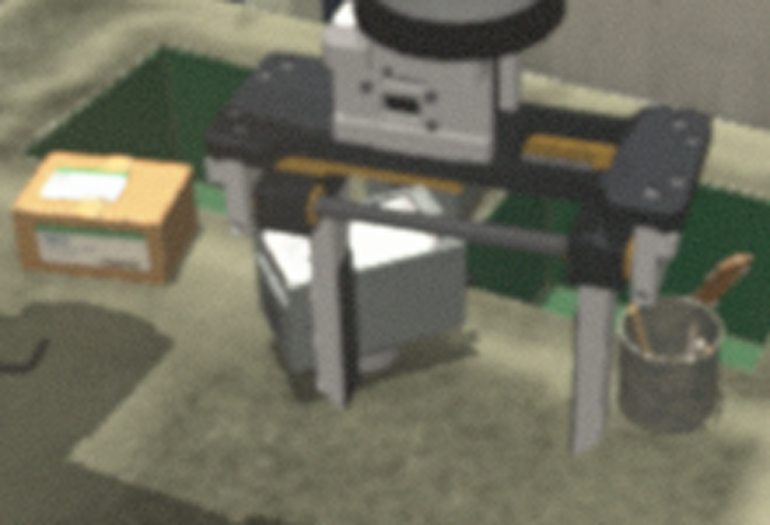

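```bash
cat > h.py <<'E'
import numpy as np, cv2
from scipy.optimize import least_squares
from scipy.spatial.transform import Rotation as R
def cam(c):
    f=192/np.tan(np.radians(c["vfov"])/2)
    return np.array([[f,0,c["cx"]],[0,f,c["cy"]],[0,0,1]])
def proj(c,P):
    return cv2.projectPoints(np.asarray(P,float).reshape(-1,3),c["rvec"],c["tvec"],cam(c),None)[0][:,0]
def world(p,L):
    x,y,h,a=p;L=np.asarray(L,float);C,S=np.cos(a),np.sin(a)
    return np.c_[x+C*L[:,0]-S*L[:,1],y+S*L[:,0]+C*L[:,1],h+L[:,2]]
def tool(s):
    q=s["orientation"];return R.from_quat([q[1],q[2],q[3],q[0]]),s["tool_pos"]
E
python3 - <<'E'
from station import arm
from h import *
T=arm.calibration("top");S=arm.calibration("scene")
for c in(T,S):
    Rm=cv2.Rodrigues(c["rvec"])[0];print("campos",-Rm.T@c["tvec"])
z=np.array([[249,418],[344,463],[325,260],[414,302],[308,408]])/3.5+[160,130]
L=np.array([[-.055,.033,.062],[-.055,-.033,.062],[.055,.033,.062],[.055,-.033,.062],[-.036,0,.06]])
f=lambda p:(proj(T,world(p,L))-z).ravel()
r=least_squares(f,[.45,-.1,.04,-.3]);print(r.x,r.fun.round(1))
for h in(.02,.045,.07):
    r2=least_squares(lambda q:f([q[0],q[1],h,q[2]]),[.45,-.1,-.3]);print(h,r2.x,r2.cost)
    B=world([r2.x[0],r2.x[1],h,r2.x[2]],np.r_[L,L[:4]*[1,1,0]]);print(((proj(S,B)-[120,160])*3.5).round().tolist())
s=arm.sense();Rt,p=tool(s);print(Rt.as_matrix().round(3))
E
```

```text
campos [ 0.39128849 -0.26387193  1.0479857 ]
campos [-0.1549612  -0.88144421  0.68060568]
[ 0.4197909  -0.28086429 -0.01282568 -0.44458168] [ 0.  -0.5 -0.1 -0.6 -0.7 -0.1  0.6  0.3  0.3  0.9]
0.02 [ 0.41911074 -0.28041916 -0.44462646] 3.2510282709164633
[[250.0, 234.0], [284.0, 297.0], [423.0, 192.0], [464.0, 251.0], [298.0, 260.0], [257.0, 317.0], [291.0, 382.0], [425.0, 274.0], [465.0, 334.0]]
0.045 [ 0.4185943  -0.28008052 -0.4446614 ] 7.874354008471641
[[246.0, 199.0], [280.0, 261.0], [421.0, 158.0], [463.0, 216.0], [295.0, 225.0], [253.0, 284.0], [287.0, 348.0], [423.0, 242.0], [464.0, 301.0]]
0.07 [ 0.41807933 -0.27974224 -0.44469674] 15.63224466954997
[[242.0, 164.0], [276.0, 225.0], [419.0, 124.0], [462.0, 180.0], [291.0, 189.0], [249.0, 251.0], [283.0, 314.0], [421.0, 209.0], [463.0, 268.0]]
[[-0.906  0.     0.424]
 [-0.424 -0.    -0.906]
 [-0.    -1.     0.   ]]
```

{"api": "drive_tool", "payload": {"plan": [[[-4, 0, -3], 8], [[-8, 0, -6], 16], [[-12, 0.5, -9], 24], [[-16, 1, -12], 32], [[-20, 2, -14.5], 40], [[-22.5, 3, -16.2], 47], [[-23.8, 3.5, -17.1], 50.5], [[-23.8, 3.5, -17.1], 50.5], [[-23.8, 3.5, -17.1], 50.5]], "gripper": 0, "newtons": 20}}

```text
t: 2.17
tool_pos: [0.3868, -0.2657, 0.1708]
orientation: [0.155, -0.155, -0.69, 0.69]
ft_force: [1.2, -0.0, -0.0]
grip_width: 0.076
```

Run:
```python
from station import arm
from h import *
s=arm.sense();print(s["t"],s["tool_pos"],s["orientation"],s["ft_force"],s["grip_width"],s["qpos"])
for c in("scene","wrist"):
    im=arm.grab_frame(c);cv2.imwrite(f"pics/{c}1.png",im[:,:,::-1])
    print([(r["xy"],r["p"]) for r in arm.search_frame("fuse_box_press",c)[:3]])
# projected expected points in wrist
w=arm.calibration("wrist");Rt,p=tool(s);M=np.array(w["tool_from_camera"]);K=cam(w)
def wp(P):
    t=Rt.inv().apply(P-p);q=(np.linalg.inv(M)@np.c_[t,np.ones(len(t))].T)[:3];u=K@q;return (u[:2]/u[2]).T
L=np.array([[-.055,.033,.062],[-.055,-.033,.062],[.055,.033,.062],[.055,-.033,.062],[-.036,0,.06]])
B=world([.419,-.2803,.028,-.4446],L);print(wp(B).round(),B[-1]);print(wp(p[None]))
print(proj(arm.calibration("scene"),np.r_[B,world([.419,-.2803,.028,-.4446],L*[1,1,0])]).round())
```

```text
2.175 [ 0.38680324 -0.26571581  0.17076433] [ 0.15511782 -0.15541143 -0.6895428   0.69015685] [ 1.1865496  -0.04169207 -0.00562294] 0.07631102204167453 [-7.49892766e-01  1.40149124e-01  1.77557051e+00 -5.74522981e-04
  1.22507663e+00  1.26386052e+00]
[([219.9, 226.9], 0.92), ([225.7, 238.4], 0.53)]
[([250.4, 158.7], 0.69)]
[[220. 218.]
 [288. 218.]
 [216. 100.]
 [292. 100.]
 [254. 199.]] [ 0.38649982 -0.26481652  0.088     ]
[[254.83086989 234.64209966]]
[[191. 224.]
 [201. 242.]
 [241. 212.]
 [253. 228.]
 [205. 231.]
 [193. 248.]
 [203. 266.]
 [241. 235.]
 [253. 252.]
 [207. 254.]]
```

View pics/wrist1.png

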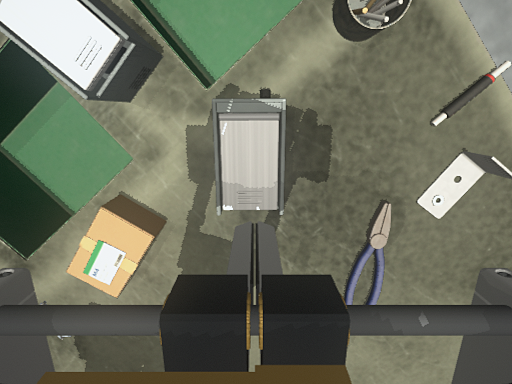

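View pics/scene1.png

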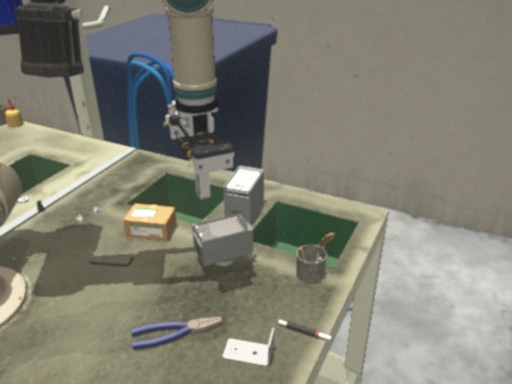

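Run:
```python
import cv2
a=cv2.imread("pics/wrist1.png")[80:240,180:330];cv2.imwrite("pics/w1z.png",cv2.resize(a,None,fx=3.7,fy=3.7,interpolation=cv2.INTER_CUBIC))
a=cv2.imread("pics/scene1.png")[180:290,170:280];cv2.imwrite("pics/s1z.png",cv2.resize(a,None,fx=5,fy=5,interpolation=cv2.INTER_CUBIC))
```

```text
(no output)
```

View pics/w1z.png

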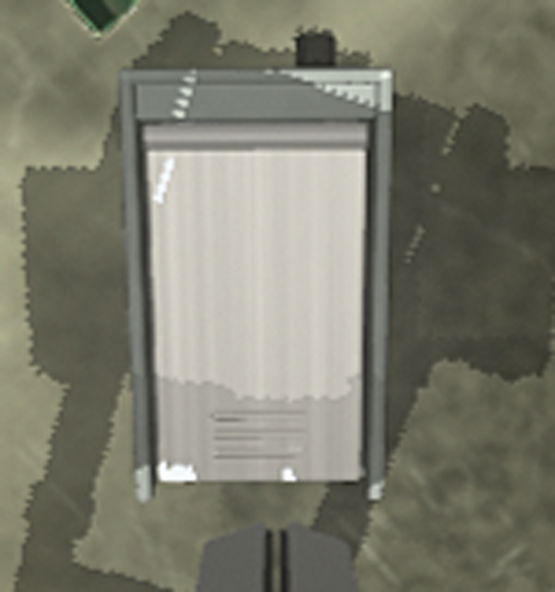

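View pics/s1z.png

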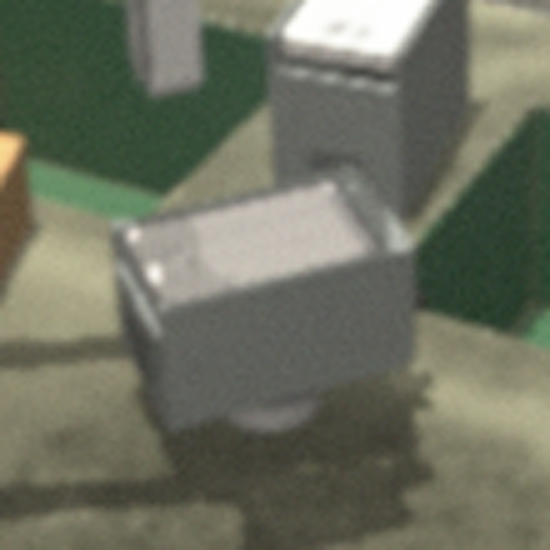

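Run:
```python
from station import arm
from h import *
T=arm.calibration("top");S=arm.calibration("scene")
s=arm.sense();w=arm.calibration("wrist");Rt,p=tool(s);M=np.array(w["tool_from_camera"]);K=cam(w)
def wp(P):
    t=Rt.inv().apply(P-p);q=(np.linalg.inv(M)@np.c_[t,np.ones(len(t))].T)[:3];u=K@q;return (u[:2]/u[2]).T
L=np.array([[-.055,.033,.062],[-.055,-.033,.062],[.055,.033,.062],[.055,-.033,.062],[-.036,0,.06]])
zt=np.array([[249,418],[344,463],[325,260],[414,302],[308,408]])/3.5+[160,130]
zw=np.array([[143,500],[375,497],[120,72],[392,72],[258,436]])/3.7+[180,80]
Ls=np.array([[-.055,.033,.062],[-.055,-.033,.062],[.055,-.033,.062],[.055,-.033,0],[-.055,-.033,0]])
zs=np.array([[118,230],[160,310],[413,250],[412,360],[165,428]])/5+[170,180]
F=dict(t=lambda q:(proj(T,world(q,L))-zt).ravel(),w=lambda q:(wp(world(q,L))-zw).ravel(),s=lambda q:(proj(S,world(q,Ls))-zs).ravel())
for k in("w","s","tws"):
    r=least_squares(lambda q:np.concatenate([F[c](q) for c in k]),[.42,-.28,.03,-.44],x_scale=[.01,.01,.01,.1]);
    P=world(r.x,L[4:])[0];print(k,r.x.round(4),r.fun.round(1),"press",P.round(4),"tool delta cm",(Rt.inv().apply(P-p)*100).round(2))
```

```text
w [ 0.4209 -0.2768  0.0196 -0.4428] [-1.5 -0.1  1.5  0.5 -0.1  0.6 -0.   0.4  0.2 -1.5] press [ 0.3884 -0.2614  0.0796] tool delta cm [ 0.04  9.11 -0.48]
s [ 0.4426 -0.2575  0.0012 -0.4546] [-0.6 -1.   0.2  0.2 -0.6 -0.1 -0.2  0.9  1.   0. ] press [ 0.4102 -0.2417  0.0612] tool delta cm [-1.09 10.94 -3.19]
tws [ 0.4212 -0.2777  0.0226 -0.4415] [-2.  -0.9 -1.1 -0.7 -2.1 -2.3  0.2 -1.5 -1.1  0.3 -1.2  0.4  2.5  0.9
  0.1 -0.2  1.  -0.5  0.8 -1.3 -2.4 -1.  -0.9  0.8 -0.2 -0.4  0.2  1.5
 -0.1  1.5] press [ 0.3886 -0.2623  0.0826] tool delta cm [-0.02  8.81 -0.41]
```

{"api": "drive_tool", "payload": {"plan": [[[0, 2.5, -0.4], 0], [[0, 5, -0.4], 0], [[0, 6.5, -0.4], 0], [[0, 7, -0.4], 0], [[0, 7.2, -0.4], 0], [[0, 7.2, -0.4], 0]]}}

```text
t: 3.12
tool_pos: [0.3889, -0.2619, 0.099]
orientation: [0.155, -0.156, -0.69, 0.69]
ft_force: [-0.9, 0.5, -0.1]
grip_width: 0.004
```

Run:
```python
from station import arm
from h import *
s=arm.sense();print(s["t"],s["tool_pos"],s["ft_force"],s["grip_width"])
for c in("scene","wrist"):
    im=arm.grab_frame(c)[:,:,::-1]
    im=im[140:270,150:280] if c=="scene" else im[60:300,130:380]
    cv2.imwrite(f"pics/{c}2.png",cv2.resize(im,None,fx=4.5 if c=="scene" else 2.4,fy=4.5 if c=="scene" else 2.4,interpolation=cv2.INTER_CUBIC))
```

```text
3.125 [ 0.38886484 -0.26186373  0.09896805] [-0.89477845  0.51364135 -0.14351054] 0.004185307674548057
```

View pics/wrist2.png

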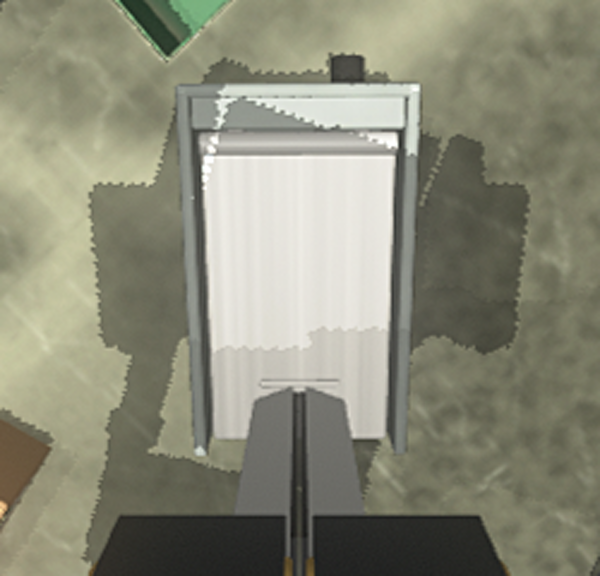

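View pics/scene2.png

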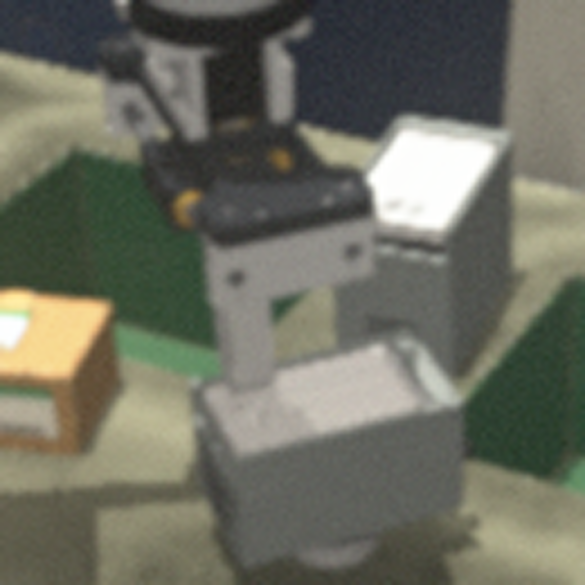

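{"api": "drive_tool", "payload": {"plan": [[[0, 0.3, 0], 0], [[0, 0.6, 0], 0], [[0, 0.8, 0], 0], [[0, 1.0, 0], 0], [[0, 1.2, 0], 0], [[0, 1.2, 0], 0]]}}

```text
t: 3.98
tool_pos: [0.3885, -0.2613, 0.0863]
orientation: [-0.156, 0.155, 0.69, -0.69]
ft_force: [-0.1, -1.1, 0.7]
grip_width: 0.006
```

{"api": "drive_tool", "payload": {"plan": [[[0, 0.2, 0], 0], [[0, 0.4, 0], 0], [[0, 0.5, 0], 0], [[0, 0.5, 0], 0]]}}

```text
t: 4.47
tool_pos: [0.3887, -0.2616, 0.0817]
orientation: [0.155, -0.156, -0.69, 0.69]
ft_force: [-0.3, 0.5, 3.2]
grip_width: 0.006
```

Run:
```python
from station import arm
from h import *
s=arm.sense();print(s["t"],s["tool_pos"],s["ft_force"],s["grip_width"])
im=arm.grab_frame("wrist")[:,:,::-1][60:300,130:380]
cv2.imwrite(f"pics/wrist3.png",cv2.resize(im,None,fx=2.4,fy=2.4,interpolation=cv2.INTER_CUBIC))
```

```text
4.475 [ 0.38872705 -0.26159007  0.08165676] [-0.27439531  0.48932452  3.17144796] 0.006115535001571329
```

View pics/wrist3.png

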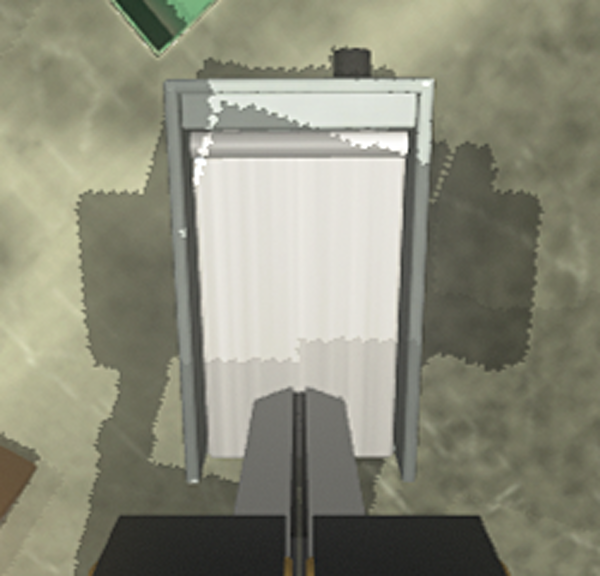

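{"api": "drive_tool", "payload": {"plan": [[[0, 0.2, 0], 0], [[0, 0.4, 0], 0], [[0, 0.6, 0], 0], [[0, 0.7, 0], 0], [[0, 0.7, 0], 0]]}}

```text
t: 5.15
tool_pos: [0.389, -0.2618, 0.0752]
orientation: [0.155, -0.156, -0.69, 0.69]
ft_force: [-1.4, 0.7, 8.3]
grip_width: 0.004
```

{"api": "drive_tool", "payload": {"plan": [[[0, 0.1, 0], 0], [[0, 0.1, 0], 0]]}}

```text
t: 5.4
tool_pos: [0.3891, -0.2618, 0.075]
orientation: [0.155, -0.156, -0.689, 0.69]
ft_force: [-1.5, 3.3, 15.2]
grip_width: 0.004
```

{"api": "drive_tool", "payload": {"plan": [[[0, 0.1, 0], 0], [[0, 0.1, 0], 0]]}}

```text
t: 5.65
tool_pos: [0.3891, -0.2619, 0.0748]
orientation: [0.155, -0.156, -0.689, 0.69]
ft_force: [-3.3, 3.5, 20.5]
grip_width: 0.003
```

{"api": "drive_tool", "payload": {"plan": [[[0, -1.5, 0], 0], [[0.5, -4, 0], 0], [[2, -7, 0], 0], [[5, -9, 0], 0], [[8, -10, 0], 0], [[10, -10, 0], 0], [[10, -10, 0], 0], [[10, -10, 0], 0]]}}

```text
t: 6.65
tool_pos: [0.2988, -0.219, 0.1721]
orientation: [0.155, -0.156, -0.69, 0.69]
ft_force: [0.7, -0.1, -1.1]
grip_width: 0.004
```

```bash
cat > look.py <<'E'
import sys
from station import arm
from h import *
s=arm.sense();print(s["t"],s["tool_pos"],s["ft_force"])
o=[]
for c,(a,b,d,e) in dict(scene=(140,300,120,280),top=(140,300,160,320),wrist=(0,384,64,448)).items():
    im=arm.grab_frame(c)[:,:,::-1];o.append(cv2.resize(im[a:b,d:e],(400,400) if c!="wrist" else (400,400),interpolation=cv2.INTER_CUBIC))
cv2.imwrite(f"pics/{sys.argv[1]}.png",cv2.resize(np.hstack(o),(800,267),interpolation=cv2.INTER_AREA))
E
python3 look.py a1
```

```text
6.65 [ 0.29884859 -0.21899848  0.17209505] [ 0.72345176 -0.07408412 -1.11535881]
```

View pics/a1.png

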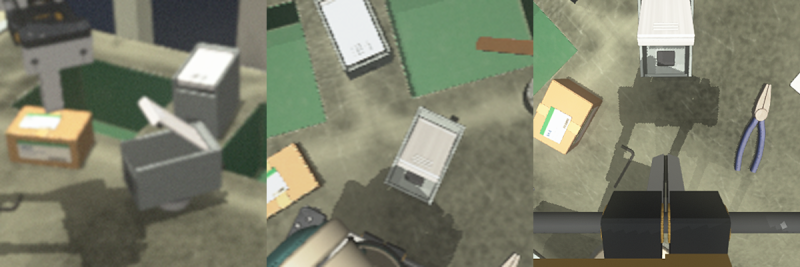

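The hatch has let go and is rising: part open in the scene crop at about (175,125). I'll hold still until it is fully open.

{"api": "drive_tool", "payload": {"plan": [[[0, 0, 0], 0], [[0, 0, 0], 0], [[0, 0, 0], 0], [[0, 0, 0], 0], [[0, 0, 0], 0], [[0, 0, 0], 0], [[0, 0, 0], 0], [[0, 0, 0], 0], [[0, 0, 0], 0], [[0, 0, 0], 0], [[0, 0, 0], 0], [[0, 0, 0], 0]]}}

```text
t: 8.3
tool_pos: [0.2982, -0.2185, 0.1725]
orientation: [0.156, -0.156, -0.69, 0.69]
ft_force: [-0.3, -0.3, -0.2]
grip_width: 0.006
```

```bash
python3 look.py a2
```

```text
8.3 [ 0.29821209 -0.21849368  0.17245178] [-0.25347833 -0.32977104 -0.24796782]
```

{"api": "drive_tool", "payload": {"plan": [[[0, 0, 0], 0], [[0, 0, 0], 0], [[0, 0, 0], 0], [[0, 0, 0], 0], [[0, 0, 0], 0], [[0, 0, 0], 0], [[0, 0, 0], 0], [[0, 0, 0], 0], [[0, 0, 0], 0], [[0, 0, 0], 0], [[0, 0, 0], 0], [[0, 0, 0], 0]]}}

```text
t: 9.95
tool_pos: [0.2982, -0.2185, 0.1725]
orientation: [0.156, -0.156, -0.69, 0.69]
ft_force: [0.3, -0.3, 0.1]
grip_width: 0.004
```

```bash
python3 look.py a3
```

```text
9.95 [ 0.29823136 -0.21851011  0.17248204] [ 0.28706564 -0.30028182  0.05583695]
```

{"api": "drive_tool", "payload": {"plan": [[[0, 0, 0], 0], [[0, 0, 0], 0], [[0, 0, 0], 0], [[0, 0, 0], 0], [[0, 0, 0], 0], [[0, 0, 0], 0], [[0, 0, 0], 0], [[0, 0, 0], 0], [[0, 0, 0], 0], [[0, 0, 0], 0], [[0, 0, 0], 0], [[0, 0, 0], 0]]}}

```text
t: 11.6
tool_pos: [0.2983, -0.2185, 0.1725]
orientation: [0.156, -0.156, -0.69, 0.69]
ft_force: [0.6, 0.5, 0.3]
grip_width: 0.005
```

{"api": "drive_tool", "payload": {"plan": [[[0, 0, 0], 0], [[0, 0, 0], 0], [[0, 0, 0], 0], [[0, 0, 0], 0], [[0, 0, 0], 0], [[0, 0, 0], 0], [[0, 0, 0], 0], [[0, 0, 0], 0], [[0, 0, 0], 0], [[0, 0, 0], 0], [[0, 0, 0], 0], [[0, 0, 0], 0]]}}

```text
t: 13.1
tool_pos: [0.2982, -0.2185, 0.1725]
orientation: [0.156, -0.156, -0.69, 0.69]
ft_force: [-0.3, 0.7, -0.7]
grip_width: 0.006
```

```bash
python3 look.py a4
```

```text
13.1 [ 0.29822952 -0.21849686  0.17246442] [-0.31475813  0.69912178 -0.69826527]
```

View pics/a2.png

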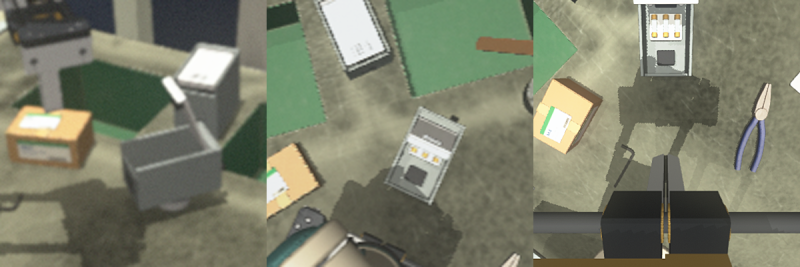

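View pics/a3.png

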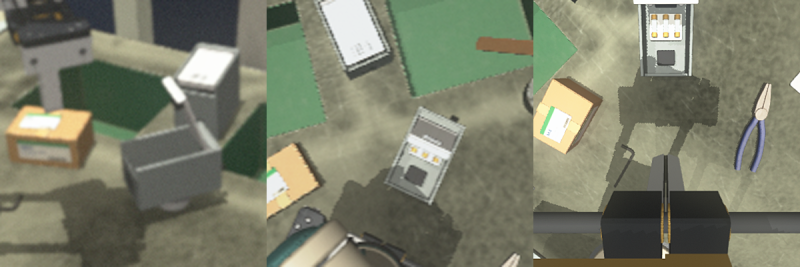

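View pics/a4.png

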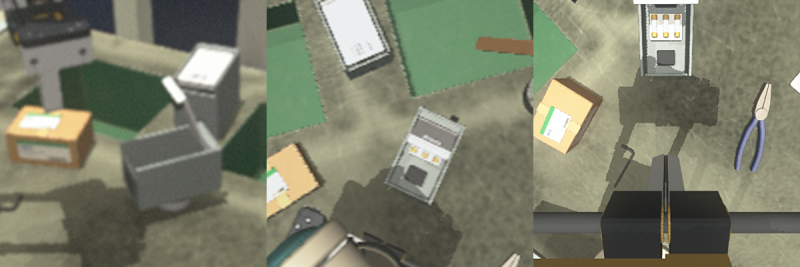

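The pictures at 8.3, 9.95 and 13.1 s look the same. The hatch stands fully open with the fuses showing (top crop about (425,150)), the tall box is shut and the carton is in place.

```bash
python3 -c "
from station import arm
print(arm.job_done())"
```

```text
the job is handed in; nothing more can be done
None
```

The fuse box hatch is open and stayed open. I pressed its ribbed end once with the shut fingertips, and it popped open by itself after I took the hand clear.

- **Press:** the fingertips touched the hatch at about z = 0.084 m and reached the stop at 0.075 m. The force read about 8 N on reaching the stop. I pushed about 2 mm further to be sure, which took it to 20.5 N, more than the 5 N or so the latch needs.
- **Hand clear:** I withdrew up and away from the opening hatch. The wrist force there was about zero.
- **Watching:** pictures at 8.3, 9.95 and 13.1 s show the hatch equally open with the fuses visible, so it held for more than 4 s. I handed the job in at about 13 s.
- **Bystanders:** the tall box stayed shut and the carton looked unmoved. The cup was outside the last close-up pictures, but the arm never went near it.
- **Disagreements:** the camera views put the box's height up to about 20 mm apart; the scene camera was the outlier. I used the combined estimate and found the surface by touch. I couldn't lean the hand back 20 degrees because the moves only allow a turn about the tool's own axis. The hand stayed upright, and I saw no sign of touching the overhead hooks.

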